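# Index the tube carousel one hole to the reader

## Robot

A 6-joint arm with a two-finger parallel gripper is mounted at the origin on a cart in front of the work surface, level with it; the furniture and walls round the work are solid. World frame = base frame: x ahead of the robot, y to its left, z up, the work surface at z = 0. Lengths are in m, angles in rad, forces in N, time in s.
With the tool pointing down it reaches from about 0.225 to 0.875 m from the base axis. Payload 3.4 kg.
Tool frame: the origin (TCP) lies where the fingers leave the gripper's body, on its centre line; the fingertips stand 73 mm ahead of it and the grasp point (between the pads) lies 54 mm ahead of it; z points along the fingers, y is the line along which they close (so a half turn about z gives the same grasp; the last joint's range is limited). The gripper opens to 85 mm and grips with 20 to 120 N. Pads are 22 mm wide; open, the fingers measure 114 mm over their backs; the gripper's body (76 mm by 85 mm) begins 54 mm behind the grasp point. The pads swing forward as they close: fully open they stand 13 mm farther back than shut.
Start: joints at [-0.121, 0.276, 1.505, -0, 1.361, -0.121], TCP at [0.575, -0, 0.304] pointing down, gripper open.
Joint ranges: [-2.89, 2.89], [-0.75, 2.08], [0.22, 2.7], [-1.18, 4.32], [0.11, 2.71], [-2.7, 2.7]. Speed limits (rad/s): [2.57, 2.57, 3.14, 3.14, 3.14, 3.14].

## Interface

Orientations are given as a rotation vector (axis times angle).
In Python, from rig import observe, capture, calibration, finish_job, outline_of, landmark_of gives the robot as it stands. The module is installed in compiled form; this text tells all that it offers.
- The arm moves only by the tool arm_command, never from a script. Its argument "rows" is a list of rows, each a list of 7 numbers: the shift along the tool's x, y, z as a fraction of full scale, then the turn, a rotation vector about the tool's x, y, z as a fraction of full scale, then the opening, from 0 (shut) to 1 (fully open). In form: [[tx, ty, tz, wx, wy, wz, jaw], ...]. A call has 1 to 5 rows; each row is the pose to reach, as a shift and turn from the pose commanded when the call began, along the tool's axes at that moment; what a row does not reach only later rows make up. Full scale, the value 1, is 0.1 m for a shift and 60 degrees for a turn. A row lasts 1/12 s, in which the tool goes at most 41.7 mm and 7.16 degrees, less where a joint would pass 70% of its speed; a pose out of reach is approached as far as the arm can. A call with a number of a shift or a turn outside -1 to 1 is refused whole. A call with a gripper value outside its range is refused whole. The fingers move at their own pace and stop on an object; "squeeze" is the grip in N (left out, the last holds). Time passes only in rows, so rows that repeat a pose let the fingers close. It gives the time, the measured TCP pose, the force, the opening and the grip force at its end, in the units of the state.
- observe(): the state, without advancing time (a new reading comes with each control period).
- capture(name): name is "scene" or "side" or "wrist"; returns (picture, depth): 400x640x3 uint8, blue, green, red; 400x640 float32, m along the optical axis (not along the pixel's ray), 0 where there is no reading.
- calibration(name): a dict with "fx", "fy", "cx", "cy" (pixels), "position" and "rotation" of the camera in the world. Camera axes: x right, y down, z forward; pixel columns grow to the right and rows downward; lengths in m; the calibration is good to about 2 mm. A picture is of the moment at which its call begins: read the wrist's pose just before it. calibration takes no time and is no camera call; for the wrist camera it gives the pose at the moment of the call.
- finish_job(): hands the job in; it is judged then, once.
Trained networks look in the newest picture that a camera, given by its name, has taken for a name from the list of things; names that differ only in an ending like _2 or _b are one class to them, and where a whole thing is asked for, a point or a joint stands for the part that bears it (a point fixed in the world has none). Each returns a list of dicts, best first, with "conf" (0 to 1); they miss things now and then, are a little off and sometimes report something else, mostly with a low value. They report only what shows in the picture. A call takes as long as a camera call.
- outline_of(camera, label): "mask" (400x640 bool, what is visible of it).
- landmark_of(camera, label): "point" ([x, y, z] in m, in the coordinates of the camera as it stood for that picture, good to about 4 mm: a listed point, or the origin of a listed thing).
The state is a dict: "t": time; "joints": joint angles; "joint_velocities": joint speeds; "joint_torque": joint torques, N m; "ee_pos": TCP position; "tool_rot": TCP orientation; "ft_force": force on the tool from outside, world axes, zero at the start; "moment": the same for the moment, N m; "opening": finger opening in m; "grasp_force": force on a finger pad.
Only numpy, scipy, OpenCV 4.12 (cv2) and the standard library are available. Lean on these libraries where they do the work, as an engineer would, in place of code of your own. Each camera call takes 0.05 s, during which the arm holds its last target. There are 200 camera calls.

## Task

Bring the sample tube on the turntable over the round reader puck with the lens, one hole away: press the turntable's spring plunger in with the fingertips to unlock it, keep it down while you swing the table to the next hole in the direction that carries the tube over the reader, not over the dish, and let the plunger spring fully up to lock there. Only push with the fingertips: do not grip the plunger's cap or force the table while it is locked. Leave the dish, the beaker and the label roll where they stand.

Things in the scene. Friction and masses are not known exactly. Their poses are not given: they have to be found in the camera images.
- carousel: Fixed white round stand of the carousel, 176 mm across, 62 mm high. Origin on its axis at the worktop, z up. Its -x side (robot side, yaw within 0.4 rad) has a steel arc plate, radius 134 mm, +-77 degrees, 50 to 58 mm above the worktop, with five 17 mm index holes on a 110 mm radius, 30 degrees apart, the middle one on the -x axis, joined by a 9 mm slot.
- turntable (a joint): Angle of the aluminium turntable (disc 180 mm, top 80 mm high), rad, positive counterclockwise from above. 0 = plunger in the middle hole (start, +-0.014 play when locked); next holes +-0.5236, last +-1.047. Plunger 110 mm from the axis on the -x side; tube 130 mm from it on the +x side, across the disc. Unlocked it turns with about 0.3 N at the plunger and stays where it is left.
- plunger (a joint): Depth of the vertical spring plunger, m: 0 up, 0.022 down at the stop; 2 N to start, 5 N at 0.014, 6.5 N at the stop. From 0.014 on its round-nosed 14 mm collar is clear below the arc plate and the turntable turns. Let go within about 4 mm of a hole it centres itself, springs fully up and locks; let go between holes it stays trapped under the plate at about 0.013.
- plunger_top (a point): Centre of the floor of the plunger's black dished cap, 116 mm above the worktop when up (moves down and round with it). The cap is 48 mm across, with a rim 4 mm wide and 4 mm high round a dish 40 mm across, in which closed fingertips can stand and push sideways.
- cap_rim: Round side wall of the plunger's cap: 48 mm across outside, 40 mm inside, 14 mm high, its top edge 120 mm above the worktop when up. Origin on the plunger's axis at its lower edge. Not to be gripped.
- tube_foot (a point): Bottom of the capped sample tube (13 mm body, 16 mm cap, 86 mm long, upright) fixed in the clip of the turntable's far arm, 40 mm above the worktop, 130 mm from the axis, straight across the disc from the plunger.
- reader: Reader: low grey round puck 58 mm across, 32 mm high, with a metal bezel and a glass lens on top, fixed to the worktop. Origin at the centre of its underside, 130 mm from the carousel's axis, under the tube's path at table angle +0.5236 or -0.5236 (which one varies).
- dish: Round flat dish with lid, 59 mm across, 30 mm high, loose on the worktop at the other of these two stations. Origin at the centre of its underside. Leave alone.
- beaker: Open plastic beaker 58 mm across, 62 mm high, loose, to one side of the carousel (side varies). Origin at the centre of its underside. Leave alone.
- label_roll: Roll of labels 59 mm across, 34 mm high, loose, lying to the other side. Origin at the centre of its underside. Leave alone.

How it is judged:
By the outcome, as a careful person would: the job done as asked, in the order asked, and still so for the second after the job is handed in, with the robot touching nothing.
It also fails if it takes over 32 s, if anything falls off the work surface, if the arm or the gripper's body presses on something with over 40 N, if the wrist force passes 120 N, or if a joint passes its speed limit or range.

## Working session

There is one attempt and no reset: what is moved stays moved. The work goes in short steps, Python scripts to look and compute and a tool call to move; the robot and the scene stay as the last step left them, time stands still between calls to the robot, and variables do not carry over. Pictures are saved under pics/ and viewed, at most 10 in all, crops included, and the job is handed in when it is done.

Besides the shell and the picture viewer there is one more tool, called after "Request:" as name([rows], argument=value, ...), one row to a line, values as JSON. arm_command: Moves the arm, as the interface text tells. Its arguments: {"type":"object","properties":{"rows":{"type":"array","items":{"type":"array","items":{"type":"number"}}},"squeeze":{"type":"number"}},"required":["rows"]}

```bash
mkdir -p pics; cat > h.py <<'E'
import numpy as np, cv2
from scipy.spatial.transform import Rotation as R
from rig import observe, capture, calibration, finish_job, outline_of, landmark_of
def rot(c):
    r=np.array(c["rotation"]); return r if r.shape==(3,3) else R.from_rotvec(r).as_matrix()
def lm(cam,names):
    c=calibration(cam)
    for n in names:
        for d in landmark_of(cam,n)[:2]:
            print(cam,n,round(d["conf"],2),np.round(rot(c)@np.array(d["point"])+c["position"],4))
E
python3 - <<'E'
from h import *
s=observe();print(s["t"],s["ee_pos"],s["tool_rot"],s["ft_force"],s["opening"])
print(calibration("scene"))
N=["carousel","plunger_top","cap_rim","tube_foot","reader","dish","beaker","label_roll"]
for c in ["scene","side"]:
    im,d=capture(c);cv2.imwrite(f"pics/{c}0.png",im)
    lm(c,N)
print(observe()["t"])
E
```

```text
0.0 [5.74602475e-01 2.42458356e-05 3.03052014e-01] [-2.22040586e+00 -2.22046076e+00  1.85370155e-03] [ 1.17097378 -0.15220537 -0.65486873] 0.08550168010884643
{'fx': 439.27963314225593, 'fy': 439.27963314225593, 'cx': 318.14157184572645, 'cy': 204.23632976889257, 'position': array([-0.13441818, -0.59655924,  0.6455586 ]), 'rotation': array([-1.9115452 ,  0.9217713 , -0.50885559])}
scene carousel 0.57 [ 0.5743 -0.0684  0.0023]
scene plunger_top 0.56 [ 0.4651 -0.0942  0.1189]
scene cap_rim 0.58 [ 0.4685 -0.0941  0.1074]
scene cap_rim 0.55 [ 0.6964 -0.1011  0.0021]
scene tube_foot 0.81 [ 0.7007 -0.033   0.0436]
scene tube_foot 0.45 [ 0.5745 -0.0642 -0.0006]
scene reader 0.76 [ 6.965e-01 -1.008e-01  3.000e-04]
scene beaker 0.63 [0.5409 0.3534 0.005 ]
scene label_roll 0.72 [ 0.4939 -0.3535  0.0017]
side carousel 0.61 [ 0.5737 -0.067  -0.0009]
side cap_rim 0.44 [ 0.4691 -0.0946  0.1095]
side tube_foot 0.67 [ 0.6969 -0.0339  0.0395]
side reader 0.7 [ 6.985e-01 -9.780e-02 -1.000e-04]
side dish 0.85 [6.665e-01 2.360e-02 4.000e-04]
side beaker 0.71 [ 0.5415  0.3539 -0.0023]
side label_roll 0.49 [ 0.5003 -0.3547  0.0033]
0.9
```

View pictures.

View pics/scene0.png

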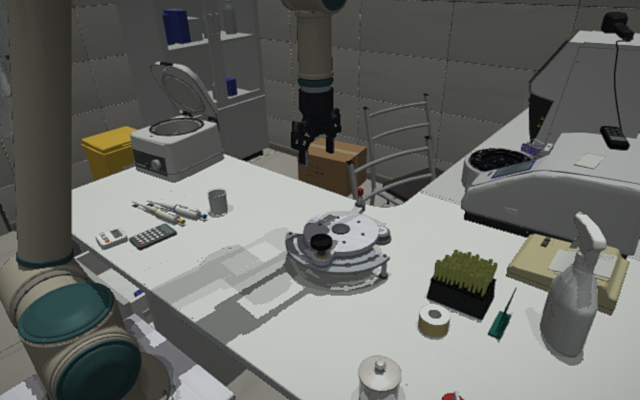

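View pics/side0.png

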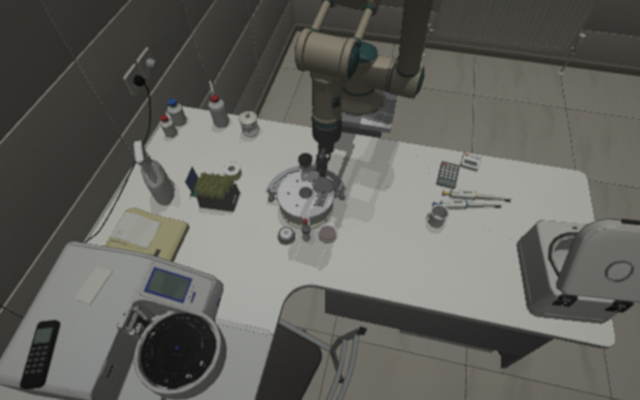

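Request:
arm_command([
  [-0.94,-1.0,0.2,0,0,0,0],
  [-0.94,-1.0,0.2,0,0,0,0],
  [-0.94,-1.0,0.2,0,0,0,0],
  [-0.94,-1.0,0.2,0,0,0,0],
  [-0.94,-1.0,0.2,0,0,0,0],
])

```text
t: 1.32
ee_pos: [0.4723, -0.0955, 0.2836]
tool_rot: [-2.224, -2.217, 0.003]
ft_force: [0.2, -0.1, -0.1]
opening: 0.0256
grasp_force: 0.0
```

Request:
arm_command([
  [0,-0.08,0.2,0,0,0,0],
  [0,-0.08,0.2,0,0,0,0],
  [0,-0.08,0.2,0,0,0,0],
  [0,-0.08,0.2,0,0,0,0],
])

```text
t: 1.65
ee_pos: [0.4683, -0.0937, 0.2646]
tool_rot: [2.22, 2.221, 0.002]
ft_force: [0.3, 0.0, -0.1]
opening: 0.0001
grasp_force: 0.0
```

```bash
python3 - <<'E'
from h import *
s=observe();print(s["t"],s["ee_pos"],s["tool_rot"],s["ft_force"],s["opening"])
im,d=capture("wrist");cv2.imwrite("pics/w1.png",im);np.save("d1.npy",d)
lm("wrist",["plunger_top","cap_rim","carousel","reader","dish"])
c=calibration("wrist");print(c)
for o in outline_of("wrist","cap_rim")[:2]:
    m=o["mask"];print(o["conf"],m.sum(),[ (a.min(),a.max()) for a in np.nonzero(m)])
    v,u=np.nonzero(m&(d>0));z=d[v,u]
    P=np.c_[(u-c["cx"])*z/c["fx"],(v-c["cy"])*z/c["fy"],z]@rot(c).T+c["position"]
    print(np.percentile(P,[2,25,50,75,98],axis=0).round(4))
    q=P[(P[:,2]>.112)&(P[:,2]<.123)]
    print(len(q), (np.percentile(q,1,axis=0)+np.percentile(q,99,axis=0))/2,np.ptp(q,axis=0))
E
```

```text
1.65 [ 0.46833262 -0.09368908  0.26456787] [2.21982538e+00 2.22134211e+00 1.77048287e-03] [ 0.2667809   0.02749751 -0.12158806] 0.00012041384653515799
wrist plunger_top 0.64 [ 0.4667 -0.1004  0.1108]
wrist carousel 0.9 [ 0.5728 -0.0711  0.0012]
wrist dish 0.88 [0.666  0.0223 0.0032]
{'fx': 315.7028536276497, 'fy': 315.7028536276497, 'cx': 320.0860768940439, 'cy': 195.69322054377375, 'position': array([ 0.46733985, -0.02078763,  0.33423806]), 'rotation': array([2.84698853e+00, 1.39179805e-03, 1.82762586e-03])}
0.69 1297 [(np.int64(173), np.int64(237)), (np.int64(285), np.int64(350))]
[[ 0.4432 -0.1175  0.107 ]
 [ 0.4514 -0.1095  0.1179]
 [ 0.4654 -0.0901  0.1192]
 [ 0.4789 -0.0768  0.1198]
 [ 0.4877 -0.0722  0.1208]]
1189 [ 0.46572712 -0.09493521  0.11690319] [0.04704754 0.04618126 0.00978953]
```

```bash
python3 - <<'E'
from h import *
im=cv2.imread("pics/w1.png");cv2.imwrite("pics/w1c.png",cv2.resize(im[110:310,200:460],None,fx=3,fy=3,interpolation=cv2.INTER_CUBIC))
E
```

```text
(no output)
```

View pics/w1c.png

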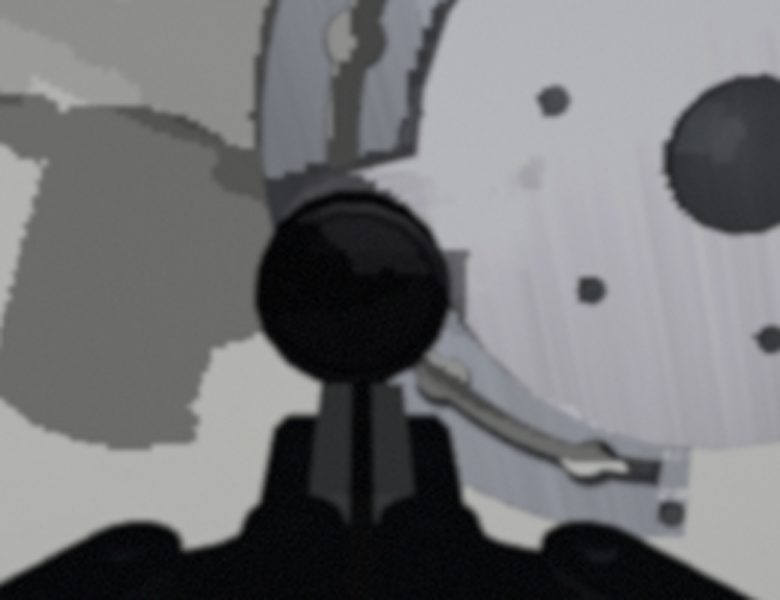

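Request:
arm_command([
  [-0.01,-0.02,0.5,0,0,0,0],
  [-0.01,-0.02,0.5,0,0,0,0],
  [-0.01,-0.02,0.5,0,0,0,0],
  [-0.01,-0.02,0.5,0,0,0,0],
])

```text
t: 2.33
ee_pos: [0.465, -0.095, 0.214]
tool_rot: [-2.221, -2.221, 0.001]
ft_force: [-0.3, 0.5, -0.0]
opening: -0.0001
grasp_force: 0.0
```

```bash
python3 - <<'E'
from h import *
s=observe();print(s["t"],s["ee_pos"],s["tool_rot"],s["ft_force"])
im,d=capture("wrist")
c=calibration("wrist");print(c["position"])
cv2.imwrite("pics/w2.png",cv2.resize(im[120:280,220:420],None,fx=3.75,fy=3.75,interpolation=cv2.INTER_CUBIC))
v,u=np.nonzero((d>.1)&(d<.4));z=d[v,u]
P=np.c_[(u-c["cx"])*z/c["fx"],(v-c["cy"])*z/c["fy"],z]@rot(c).T+c["position"]
k=(P[:,2]>.113)&(P[:,2]<.126)&(np.hypot(P[:,0]-.466,P[:,1]+.0945)<.032)
q=P[k];print(len(q),q.min(0),q.max(0))
m=np.zeros(d.shape,np.uint8);m[v[k],u[k]]=1
print("bbox",np.nonzero(m.any(1))[0][[0,-1]],np.nonzero(m.any(0))[0][[0,-1]])
# rim: fit circle r=.024 to upper outer boundary
from scipy.optimize import least_squares
B=[]
for a in np.arange(-180,180,5):
    dx=q[:,:2]-[.466,-.0945];an=np.degrees(np.arctan2(dx[:,1],dx[:,0]));w=abs((an-a+180)%360-180)<3
    w&=q[:,2]>.117
    if w.sum()>2: B.append([a,*dx[w][np.argmax(np.hypot(*dx[w].T))]])
B=np.array(B);r=least_squares(lambda p:np.hypot(B[:,1]-p[0],B[:,2]-p[1])-p[2],[0,0,.024],loss="soft_l1",f_scale=.001).x
print("fit",r[:2]+[.466,-.0945],r[2],B[:,0])
t=P[(P[:,2]>.128)&(P[:,2]<.15)];print("tips",t.min(0),t.max(0))
E
```

```text
2.3333 [ 0.46503364 -0.09499663  0.21400067] [-2.22082605e+00 -2.22075484e+00  5.76660304e-04] [-0.29660157  0.46171989 -0.00637137]
[ 0.46552549 -0.02213324  0.2847431 ]
3725 [ 0.44348307 -0.11148173  0.11305531] [ 0.4908601  -0.07187134  0.12251683]
bbox [192 261] [281 364]
fit [ 0.46751604 -0.09518178] 0.023385151296984128 [-180. -175. -170. -165. -160. -155. -150. -145. -140. -135.  -65.  -55.
  -45.  -40.  -35.  -30.  -25.  -20.  -15.  -10.   -5.    0.    5.   10.
   15.   20.   25.   30.   35.   40.   45.   50.   55.   60.   65.   70.
   75.   80.   85.   90.   95.  100.  105.  110.  115.  120.  125.  130.
  135.  140.  145.  150.  155.  160.  165.  170.  175.]
tips [ 0.4539732  -0.0893972   0.14574037] [ 0.47661476 -0.08442415  0.14998506]
```

View pics/w2.png

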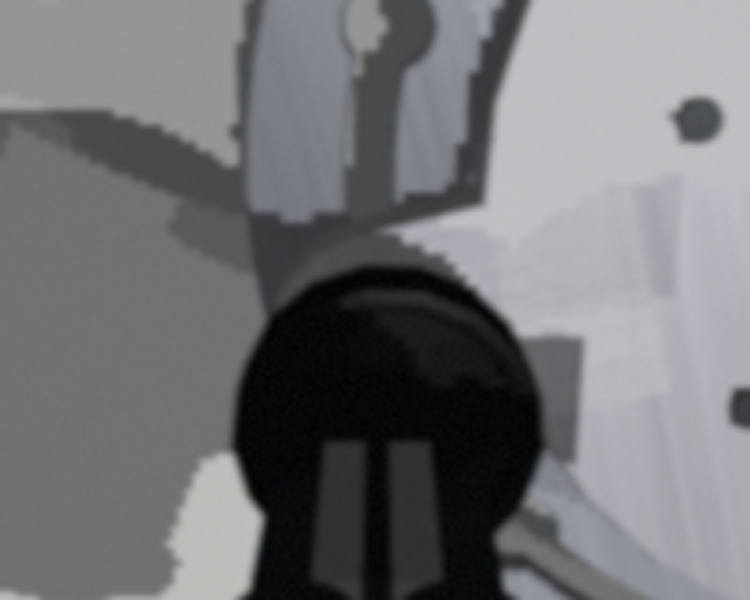

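Request:
arm_command([
  [0,0.02,0.1,0,0,0,0],
  [0,0.02,0.2,0,0,0,0],
  [0,0.02,0.25,0,0,0,0],
  [0,0.02,0.3,0,0,0,0],
  [0,0.02,0.3,0,0,0,0],
])

```text
t: 2.8
ee_pos: [0.4674, -0.0951, 0.1838]
tool_rot: [2.221, 2.221, 0.001]
ft_force: [-0.9, 0.7, 3.3]
opening: -0.0003
grasp_force: 1.5
```

Request:
arm_command([
  [0,0,0.05,0,0,0,0],
  [0,0,0.1,0,0,0,0],
  [0,0,0.14,0,0,0,0],
  [0,0,0.14,0,0,0,0],
])

```text
t: 3.13
ee_pos: [0.4675, -0.0951, 0.1698]
tool_rot: [2.221, 2.221, 0.001]
ft_force: [0.5, -0.6, 6.2]
opening: -0.0002
grasp_force: 2.9
```

```bash
python3 - <<'E'
from h import *
s=observe();print(s["t"],s["ee_pos"],s["ft_force"],s["tool_rot"])
im,d=capture("wrist");cv2.imwrite("pics/w3.png",cv2.resize(im,None,fx=1.25,fy=1.25))
C=np.array([.5735,-.0685]);p=s["ee_pos"][:2]-C;print(np.hypot(*p))
for a in range(0,-36,-5):
    th=np.radians(a);Q=np.array([[np.cos(th),-np.sin(th)],[np.sin(th),np.cos(th)]])@p-p
    print(a,(Q*10).round(3), "tool tx=%.3f ty=%.3f"%(Q[1]*10,Q[0]*10))
E
```

```text
3.1333 [ 0.46749776 -0.09513169  0.16976557] [ 0.46082453 -0.61161323  6.1661563 ] [2.22093411e+00 2.22054654e+00 1.11494807e-03]
0.10929648743861028
0 [0. 0.] tool tx=0.000 ty=0.000
-5 [-0.019  0.093] tool tx=0.093 ty=-0.019
-10 [-0.03   0.188] tool tx=0.188 ty=-0.030
-15 [-0.033  0.283] tool tx=0.283 ty=-0.033
-20 [-0.027  0.379] tool tx=0.379 ty=-0.027
-25 [-0.013  0.473] tool tx=0.473 ty=-0.013
-30 [0.009 0.566] tool tx=0.566 ty=0.009
-35 [0.039 0.656] tool tx=0.656 ty=0.039
```

View pics/w3.png

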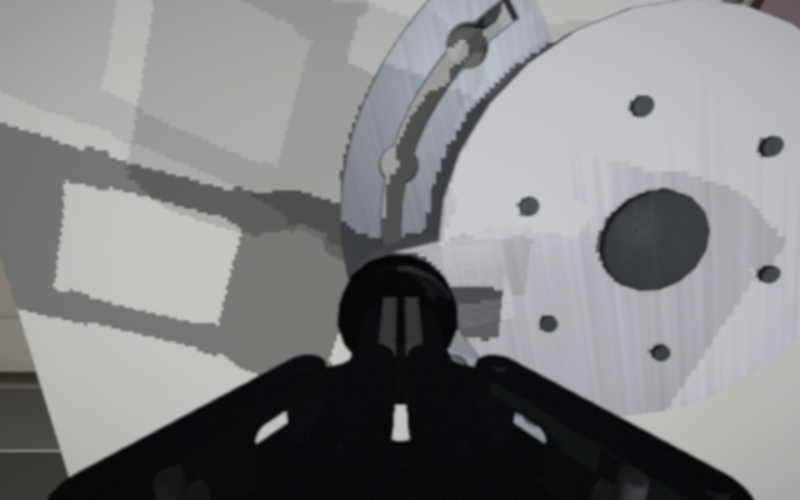

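Request:
arm_command([
  [0.1,-0.02,0.01,0,0,0,0],
  [0.19,-0.03,0.01,0,0,0,0],
  [0.28,-0.033,0.01,0,0,0,0],
  [0.38,-0.027,0.01,0,0,0,0],
  [0.38,-0.027,0.01,0,0,0,0],
])

```text
t: 3.6
ee_pos: [0.465, -0.0558, 0.1695]
tool_rot: [2.22, 2.221, 0.003]
ft_force: [0.2, 0.9, 5.7]
opening: -0.0003
grasp_force: 2.9
```

Request:
arm_command([
  [0.05,0.007,0,0,0,0,0],
  [0.1,0.014,0,0,0,0,0],
  [0.15,0.025,0,0,0,0,0],
  [0.187,0.036,0,0,0,0,0],
  [0.187,0.036,0,0,0,0,0],
])

```text
t: 4.02
ee_pos: [0.4686, -0.0378, 0.1695]
tool_rot: [2.22, 2.221, 0.002]
ft_force: [0.1, -0.1, 5.6]
opening: -0.0001
grasp_force: 2.9
```

```bash
python3 - <<'E'
from h import *
s=observe();print(s["t"],s["ee_pos"],s["ft_force"],s["tool_rot"])
im,d=capture("wrist");cv2.imwrite("pics/w4.png",cv2.resize(im,None,fx=1.25,fy=1.25))
lm("wrist",["cap_rim","plunger_top","carousel"])
for k in ["scene","side"]:
    i2,_=capture(k);cv2.imwrite(f"pics/{k}1.png",i2); lm(k,["plunger_top","cap_rim","tube_foot","reader","carousel"])
c=calibration("wrist")
v,u=np.nonzero((d>.1)&(d<.4));z=d[v,u]
P=np.c_[(u-c["cx"])*z/c["fx"],(v-c["cy"])*z/c["fy"],z]@rot(c).T+c["position"]
e=s["ee_pos"][:2]
q=P[(P[:,2]>.096)&(P[:,2]<.104)&(np.hypot(*(P[:,:2]-e).T)<.03)]
from scipy.optimize import least_squares
B=[]
for a in np.arange(0,181,5):
    dx=q[:,:2]-e;an=np.degrees(np.arctan2(dx[:,1],dx[:,0]));w=abs((an-a+180)%360-180)<3
    if w.sum()>2: B.append(dx[w][np.argmax(np.hypot(*dx[w].T))])
B=np.array(B);r=least_squares(lambda p:np.hypot(B[:,0]-p[0],B[:,1]-p[1])-p[2],[0,0,.024],loss="soft_l1",f_scale=.001).x
print("cap fit",r[:2]+e,r[2])
E
```

```text
4.0167 [ 0.46862543 -0.03782073  0.16946228] [ 0.10736714 -0.08714046  5.61734432] [2.22020979e+00 2.22096851e+00 2.16494700e-03]
wrist plunger_top 0.89 [ 0.4704 -0.0435  0.0951]
wrist carousel 0.94 [ 0.573  -0.0713  0.0038]
wrist carousel 0.34 [0.6635 0.0253 0.0029]
scene plunger_top 0.75 [ 0.4647 -0.0379  0.0997]
scene cap_rim 0.55 [ 0.4665 -0.0393  0.0895]
scene tube_foot 0.85 [ 0.7005 -0.0997  0.0446]
scene reader 0.75 [ 0.6973 -0.1015  0.0031]
scene reader 0.47 [ 0.465  -0.0379  0.0982]
scene carousel 0.63 [ 0.577  -0.0667  0.0016]
side plunger_top 0.57 [ 0.4664 -0.0397  0.095 ]
side cap_rim 0.58 [ 0.4656 -0.0386  0.088 ]
side tube_foot 0.62 [ 0.6991 -0.0998  0.0408]
side reader 0.49 [ 0.6966 -0.0995 -0.0011]
side carousel 0.55 [ 0.5767 -0.0667 -0.0009]
cap fit [ 0.46681146 -0.03945934] 0.02357352501385572
```

View pics/w4.png

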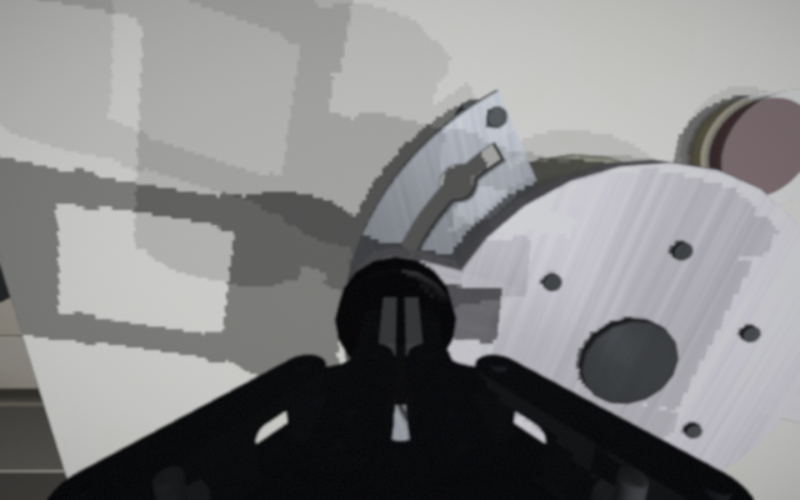

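Request:
arm_command([
  [0,0,-0.1,0,0,0,0],
  [0,0,-0.22,0,0,0,0],
  [0,0,-0.45,0,0,0,0],
  [0,0,-0.7,0,0,0,0],
  [0,0,-0.7,0,0,0,0],
])

```text
t: 5.23
ee_pos: [0.4702, -0.0387, 0.2426]
tool_rot: [2.217, 2.217, 0.007]
ft_force: [1.7, -0.7, 1.4]
opening: -0.0004
grasp_force: 0.0
```

```bash
python3 - <<'E'
from h import *
s=observe();print(s["t"],s["ee_pos"],s["ft_force"])
im,d=capture("wrist");cv2.imwrite("pics/w5.png",im); lm("wrist",["plunger_top"])
c=calibration("wrist")
v,u=np.nonzero((d>.1)&(d<.4));z=d[v,u]
P=np.c_[(u-c["cx"])*z/c["fx"],(v-c["cy"])*z/c["fy"],z]@rot(c).T+c["position"]
w=(np.hypot(P[:,0]-.467,P[:,1]+.0385)<.022);print("cap z",np.percentile(P[w][:,2],[10,50,90]))
q=P[(P[:,2]>.113)&(P[:,2]<.125)&(np.hypot(P[:,0]-.467,P[:,1]+.0385)<.035)];print(len(q),(q.min(0)+q.max(0))/2,np.ptp(q,axis=0))
for k in ["scene","side"]:
    i2,_=capture(k);cv2.imwrite(f"pics/{k}2.png",i2); lm(k,["plunger_top","tube_foot","reader","dish"])
a=cv2.imread("pics/scene2.png")[150:300,230:430];cv2.imwrite("pics/s2c.png",cv2.resize(a,None,fx=3.5,fy=3.5,interpolation=cv2.INTER_CUBIC))
E
```

```text
5.2333 [ 0.47020607 -0.03871468  0.24262911] [ 1.74575696 -0.71547881  1.40030397]
wrist plunger_top 0.78 [ 0.4643 -0.0418  0.1112]
cap z [0.11184251 0.19065807 0.21930175]
1773 [ 0.4638029  -0.03765012  0.11563604] [0.04723426 0.04489716 0.00526995]
scene plunger_top 0.53 [ 0.464  -0.0369  0.1179]
scene tube_foot 0.68 [ 0.6992 -0.1004  0.0428]
scene tube_foot 0.28 [ 0.5748 -0.0663  0.0016]
scene reader 0.53 [ 0.697  -0.1008  0.0009]
side plunger_top 0.75 [ 0.4663 -0.0408  0.114 ]
side tube_foot 0.68 [ 0.694  -0.0986  0.0403]
side reader 0.5 [ 7.018e-01 -9.970e-02 -5.000e-04]
```

View pics/s2c.png

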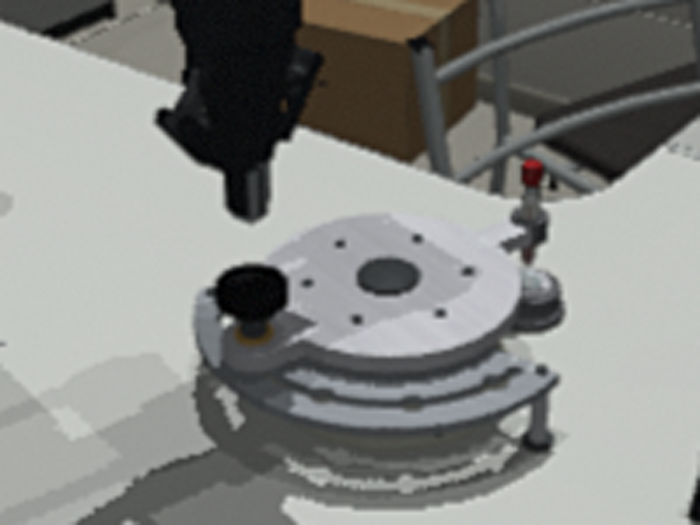

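The crop shows the cap fully up at (250,290), the tube at (530,230) standing over the reader lens at (540,285), and the gripper clear above.

```bash
python3 -c "
from rig import *
print(finish_job())"
```

```text
the job is handed in; nothing more can be done
None
```

I pressed the plunger in, swung the table one hole clockwise so the tube stands over the reader, let the plunger spring fully up, and handed the job in at about 6 s with the gripper clear; the verdict was not reported back.

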